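Push home the cover studs of a resin tank crosswise

TASK

Close the cover of the orange resin tank by pressing its four steel corner studs down fully home with the fingertips, one at a time and lightly, in crosswise order: first the stud at the corner with the pouring spout, then the one diagonally opposite, then the other stud on the spout's short side, and last the remaining one. Do not lift, tip or push the tank about, do not lean on it, and leave the bottle, cup and scraper where they are.

Things in the scene. Friction and masses are not known exactly. Their poses are not given: they have to be found in the camera images.
- tank: loose orange resin tank, 0.5 to 1.1 kg, with a flat black cover lying on it: rim 214 mm (x) by 154 mm (y), foot 186 by 130 mm, cover top 56 mm above the bench, a black knob 32 mm across in the middle reaching 74 mm. Origin: centre of its underside, on the bench. Its x axis runs along the long sides; an open pouring spout 40 mm wide sticks out diagonally about 45 mm from the corner at +x, +y. Four push studs stand on the cover near its corners.
- stud_a_top (a point): top centre of the steel push stud at the spout corner (tank frame x +78, y +48 mm): an upright cylinder 22 mm across, standing 12 mm proud of the black cover before it is pressed, 68 mm above the bench (the point sinks with the stud)
- stud_a (a joint): how far the stud at the spout corner is pushed in, in m: 0 standing proud, 0.007 fully home; it slides down with about 2.5 N of friction, then meets a stop on a rubber seat that yields above 4 N by up to 4 mm more (3 N per mm, not counted in this value); the stud itself has no spring and stays where it is left
- stud_b_top (a point): top centre of the steel push stud at the corner diagonally opposite the spout (tank frame x -78, y -48 mm): an upright cylinder 22 mm across, standing 12 mm proud of the black cover before it is pressed, 68 mm above the bench (the point sinks with the stud)
- stud_b (a joint): how far the stud at the corner diagonally opposite the spout is pushed in, in m: 0 standing proud, 0.007 fully home; it slides down with about 2.5 N of friction, then meets a stop on a rubber seat that yields above 4 N by up to 4 mm more (3 N per mm, not counted in this value); the stud itself has no spring and stays where it is left
- stud_c_top (a point): top centre of the steel push stud at the spout's short side, the corner without the spout (tank frame x +78, y -48 mm): an upright cylinder 22 mm across, standing 12 mm proud of the black cover before it is pressed, 68 mm above the bench (the point sinks with the stud)
- stud_c (a joint): how far the stud at the spout's short side, the corner without the spout is pushed in, in m: 0 standing proud, 0.007 fully home; it slides down with about 2.5 N of friction, then meets a stop on a rubber seat that yields above 4 N by up to 4 mm more (3 N per mm, not counted in this value); the stud itself has no spring and stays where it is left
- stud_d_top (a point): top centre of the steel push stud at the last corner, diagonally opposite stud c (tank frame x -78, y +48 mm): an upright cylinder 22 mm across, standing 12 mm proud of the black cover before it is pressed, 68 mm above the bench (the point sinks with the stud)
- stud_d (a joint): how far the stud at the last corner, diagonally opposite stud c is pushed in, in m: 0 standing proud, 0.007 fully home; it slides down with about 2.5 N of friction, then meets a stop on a rubber seat that yields above 4 N by up to 4 mm more (3 N per mm, not counted in this value); the stud itself has no spring and stays where it is left
- bottle_mid (a point): centre of a loose grey resin bottle with a black cap, 56 mm across, 110 mm high, standing beside one long side of the tank; leave it alone
- cup_mid (a point): centre of a loose white mixing cup, 66 mm across the rim, 60 mm high, standing beside the other long side; leave it alone
- scraper_grip (a point): grip of a loose scraper, 190 mm long, lying flat on the bench beside the short side without the spout; leave it alone

How it is judged:
By the outcome, as a careful person would: the job done as asked, in the order asked, and still so for the second after the job is handed in, with the robot touching nothing.
It also fails if it takes over 48 s, if anything falls off the work surface, if the arm or the gripper's body presses on something with over 40 N, if the wrist force passes 120 N, or if a joint passes its speed limit or range.

ROBOT

A 6-joint arm with a two-finger parallel gripper is mounted at the origin on the work surface. World frame = base frame: x ahead of the robot, y to its left, z up, the work surface at z = 0. Lengths are in m, angles in rad, forces in N, time in s.
With the tool pointing down it reaches from about 0.275 to 1 m from the base axis. Payload 8.4 kg.
Tool frame: the origin (TCP) lies on the centre line of the jaws, within the pads' length; the fingertips stand 17 mm ahead of it and the grasp point (between the pads) lies 2 mm behind it (bot.tcp_to_tips is the z of the fingertips in the tool frame, in m); z points along the fingers, y is the line along which they close (so a half turn about z gives the same grasp; the last joint's range is limited). The gripper opens to 85 mm and grips with 20 to 120 N. Pads are 22 mm wide; open, the fingers measure 114 mm over their backs; the gripper's body (76 mm by 85 mm) begins 54 mm behind the grasp point. The pads swing forward as they close: fully open they stand 13 mm farther back than shut.
Start: joints at [1.257, 0.353, 1.633, -0, 1.155, -0.002], TCP at [0.192, 0.595, 0.248] pointing down, gripper open.
Joint ranges: [-2.63, 2.63], [-0.92, 2.1], [0.06, 2.66], [-1.3, 4.44], [0, 2.69], [-3.02, 3.02]. Speed limits (rad/s): [2.22, 2.22, 2.79, 3.14, 3.14, 3.14].

INTERFACE

Orientations are given as a unit quaternion [x, y, z, w].
In Python, from workcell import bot, hand, kinematics, get_obs, vision, hand_in gives the robot as it stands. The module is installed in compiled form; this text tells all that it offers. Calls block until the motion is done:
- bot.reach(position, orientation): joint-space move of the TCP to a pose.
- bot.servo_line(position, ori=None, velocity=0.15): straight line of the TCP; ori=None keeps the orientation; velocity is the mean speed in m/s.
- bot.goto_joints(angles): joint-space move.
- hand.move_gripper(opening, strength=None): finger opening in m; strength is the grip in N (None keeps the last); returns when the fingers have stopped.
- bot.dwell(seconds).
- kinematics.solve_ik(position, orientation): joint angles nearest the present ones, or None.
- get_obs(): the state.
- vision.read_camera(name): name is "scene" or "top"; returns a dict with "frame" (384x512x3 uint8, red, green, blue), "intrinsics" (3x3 intrinsics, pixels), "view" (4x4, takes a point from world to camera coordinates). Camera axes: x right, y down, z forward; pixel columns grow to the right and rows downward; lengths in m; the calibration is good to about 2 mm. A picture is of the moment at which its call begins. There is no depth.
A pose or a line that the arm cannot do raises bot.IKError and nothing moves.
- hand_in(): hands the job in; it is judged then, once.
The state is a dict: "time_s": time; "joint_pos": joint angles; "joint_vel": joint speeds; "joint_efforts": joint torques, N m; "position": TCP position; "orientation": TCP orientation; "wrist_force": force on the tool from outside, world axes, zero at the start; "ft_torque": the same for the moment, N m; "gripper_width": finger opening in m; "grip_force": force on a finger pad.
Only numpy, scipy, OpenCV 4.12 (cv2) and the standard library are available. Lean on these libraries where they do the work, as an engineer would, in place of code of your own. Each camera call takes 0.05 s, during which the arm holds its last target. There are 200 camera calls.

## Working session

There is one attempt and no reset: what is moved stays moved. The work goes in short steps, each a Python script; the robot and the scene stay as the last script left them, time stands still between calls to the robot, and variables do not carry over. Pictures are saved under pics/ and viewed, at most 10 in all, crops included, and the job is handed in when it is done.

```bash
mkdir -p pics; python3 - <<'E'
from workcell import *
import cv2,numpy as np
for n in("top","scene"):
    r=vision.read_camera(n);f=r["frame"]
    cv2.imwrite(f"pics/{n}0.png",f[:,:,::-1]);np.savez(f"{n}0.npz",**r)
    V=r["view"];print(n,r["intrinsics"].tolist(),np.round(-V[:3,:3].T@V[:3,3],3),np.round(V[2,:3],2))
o=get_obs();print(o["time_s"],o["wrist_force"],o["gripper_width"],o["orientation"],bot.tcp_to_tips)
E
```

```text
top [[463.7243870917454, 0.0, 254.24420365560377], [0.0, 463.7243870917454, 188.60862381459273], [0.0, 0.0, 1.0]] [0.445 0.029 0.971] [ 0.15 -0.01 -0.99]
scene [[499.42507748978727, 0.0, 260.77598993543904], [0.0, 499.42507748978727, 182.1250170962866], [0.0, 0.0, 1.0]] [0.821 0.541 0.94 ] [-0.23 -0.49 -0.84]
0.1 [-0.44302145 -0.27200422  0.26506084] 0.0857236066068836 [ 1.55257181e-01  9.87873908e-01 -5.83456302e-04 -9.26419547e-05] 0.017
```

View pics/top0.png

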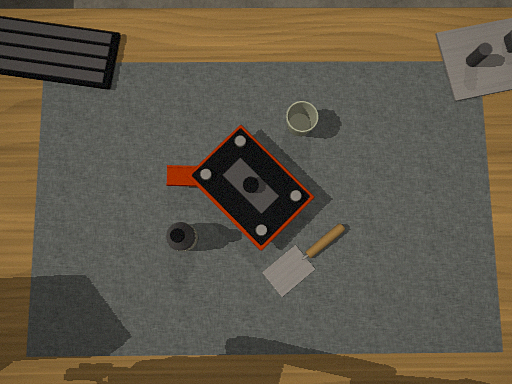

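View pics/scene0.png

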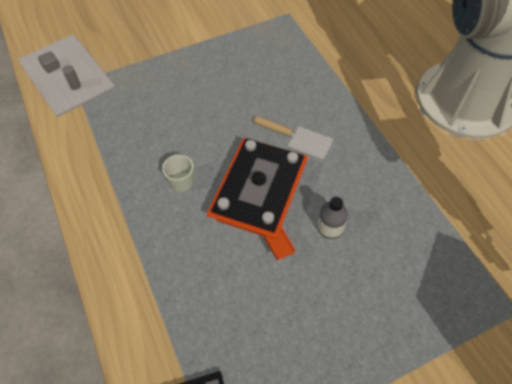

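The top view shows the spout at (180,176), so a is about (206,174), b (295,195), c (240,141) and d (262,230). The scene view agrees: spout (280,245), a (268,217), c (223,203), b (250,145), d (293,157). The bottle is near d and a, the cup is on the other side.

```bash
cat > h.py <<'E'
import numpy as np,cv2
G={"top":dict(a=(206,174),b=(295,195),c=(240,141),d=(262,230)),
   "scene":dict(a=(268,217),b=(250,145),c=(223,203),d=(293,157))}
L=dict(a=(.078,.048),b=(-.078,-.048),c=(.078,-.048),d=(-.078,.048))
def ray(r,uv,z):
    V=r["view"];R=V[:3,:3];c=-R.T@V[:3,3]
    d=R.T@np.linalg.inv(r["intrinsics"])@np.array([*uv,1.]);return c+d*(z-c[2])/d[2]
def studs(n,r,z=.068,guess=None):
    hsv=cv2.cvtColor(np.ascontiguousarray(r["frame"]),cv2.COLOR_RGB2HSV)
    m=((hsv[...,2]>120)&(hsv[...,1]<70)).astype(np.uint8)
    _,_,st,ce=cv2.connectedComponentsWithStats(m);out={}
    for k,g in (guess or G[n]).items():
        ok=[i for i in range(1,len(st)) if 40<st[i,4]<250]
        i=min(ok,key=lambda i:np.hypot(*(ce[i]-g)))
        out[k]=(ray(r,ce[i],z[k] if isinstance(z,dict) else z)[:2],st[i,4],ce[i])
    return out
def fit(P):
    A=np.array([L[k] for k in P]);B=np.array([P[k] for k in P])
    a=(A-A.mean(0))@[1,1j];b=(B-B.mean(0))@[1,1j];th=np.angle((a.conj()*b).sum())
    R=np.array([[np.cos(th),-np.sin(th)],[np.sin(th),np.cos(th)]])
    t=B.mean(0)-R@A.mean(0);return t,th,B-(A@R.T+t)
E
python3 - <<'E'
from h import *
from workcell import get_obs
for n in("top","scene"):
    s=studs(n,np.load(n+"0.npz"))
    for k,v in s.items():print(n,k,v[0].round(4),v[1],v[2].round(1))
    t,th,e=fit({k:v[0] for k,v in s.items()});print(t.round(4),np.degrees(th).round(1),(e*1e3).round(1).tolist())
E
```

```text
top a [0.6084 0.1169] 81 [205.4 173.5]
top b [ 0.5639 -0.0604] 82 [295.4 195.2]
top c [0.6754 0.0489] 76 [239.7 140.3]
top d [0.4972 0.0077] 85 [261.2 229.5]
[0.5862 0.0283] 44.5 [[0.1, -0.2], [-0.3, 0.2], [-0.1, 0.2], [0.3, -0.2]]
scene a [0.6083 0.119 ] 90 [267.9 216.9]
scene b [ 0.5641 -0.0586] 71 [250.4 144.3]
scene c [0.6753 0.0505] 85 [223.1 202.6]
scene d [0.4968 0.0098] 76 [292.4 156.4]
[0.5862 0.0302] 44.4 [[0.1, -0.0], [0.1, 0.1], [-0.1, -0.0], [-0.0, -0.1]]
```

```bash
cat >> h.py <<'E'
T=np.array([.5862,.0293]);TH=np.radians(44.45)
def stud_xy(k):
    c,s=np.cos(TH),np.sin(TH);return T+np.array([[c,-s],[s,c]])@np.array(L[k])
phi=TH+np.pi/2;Q=[np.cos(phi/2),np.sin(phi/2),0,0]
def press(k,step=.0007,Fstop=5.0,zmin=.057):
    from workcell import bot,get_obs
    x,y=stud_xy(k);tip=bot.tcp_to_tips
    bot.servo_line([x,y,.074+tip],ori=Q,velocity=.12) ; bot.dwell(.15)
    F0=np.mean([get_obs()["wrist_force"] for _ in range(3)],0);z=.0705;log=[];zc=None
    while z>zmin:
        bot.servo_line([x,y,z+tip],velocity=.02)
        o=get_obs();F=o["wrist_force"]-F0;zt=o["position"][2]-tip
        log.append((round(o["time_s"],2),round(zt*1e3,2),F.round(1).tolist()))
        if zc is None and F[2]>1.2:zc=zt
        if F[2]>Fstop or (F[2]>12):break
        z-=step
    bot.dwell(.1);o=get_obs();log.append(("end",round((o["position"][2]-tip)*1e3,2),(o["wrist_force"]-F0).round(1).tolist()))
    bot.servo_line([x,y,.085+tip],velocity=.06)
    return zc,log
E
python3 - <<'E'
from h import *
from workcell import *
hand.move_gripper(0.0,20)
x,y=stud_xy("a");print(get_obs()["time_s"],get_obs()["gripper_width"])
bot.reach([x,y,.16],Q);print(get_obs()["time_s"])
zc,l=press("a");print(zc);print(*l,sep="\n");print(get_obs()["time_s"])
r=vision.read_camera("scene");cv2.imwrite("pics/s1.png",cv2.resize(r["frame"][90:290,150:400,::-1],None,fx=3,fy=3)) 
E
```

```text
0.8667 -0.0004267856743381416
3.15
0.06703135693530282
(4.35, np.float64(70.47), [-0.4, -1.0, 0.9])
(4.6, np.float64(69.77), [-0.6, 0.2, 0.6])
(4.85, np.float64(69.03), [-1.3, -0.1, 0.3])
(5.1, np.float64(68.34), [-1.0, 0.0, -0.5])
(5.35, np.float64(67.71), [-1.4, -0.3, -0.2])
(5.6, np.float64(67.03), [-0.1, -0.2, 1.7])
(5.85, np.float64(66.29), [-0.1, -0.2, 1.6])
(6.1, np.float64(65.57), [-0.5, 0.2, 1.1])
(6.35, np.float64(64.87), [-0.2, 0.2, 0.5])
(6.6, np.float64(64.14), [0.7, -0.1, 1.1])
(6.85, np.float64(63.45), [0.7, -0.4, 2.5])
(7.1, np.float64(62.76), [-0.5, -0.3, 1.1])
(7.35, np.float64(62.05), [0.9, -0.3, 1.4])
(7.6, np.float64(61.35), [0.3, -1.0, 1.5])
(7.85, np.float64(60.88), [-1.0, -0.1, 5.9])
('end', np.float64(60.84), [-0.9, -0.1, 4.8])
8.5083
```

View pics/s1.png

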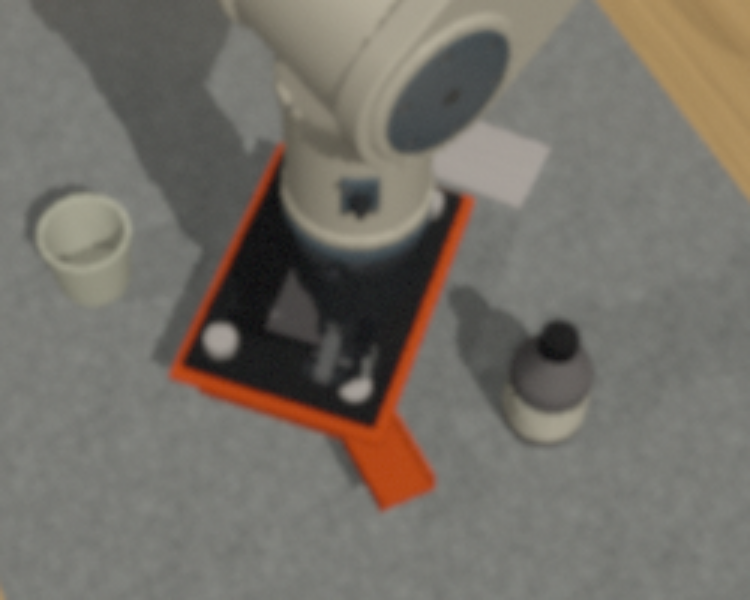

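Stud a travelled 7.1 mm and met its stop at about 5 N. In the picture the tank hasn't moved: its spout corner is at (380,425) and stud a at (357,385). I'll press b, c and d next, moving between them at height.

```bash
python3 - <<'E'
from h import *
from workcell import *
for k in "bcd":
    p=get_obs()["position"];x,y=stud_xy(k)
    bot.servo_line([p[0],p[1],.12],velocity=.1)
    bot.servo_line([x,y,.12],ori=Q,velocity=.15)
    zc,l=press(k);print(k,zc,get_obs()["time_s"]);print(*l[-4:],sep="\n")
    if not l[-1][1]<61.5: print("STOP");break
p=get_obs()["position"]
bot.servo_line([p[0],p[1],.16],velocity=.12)
bot.reach([.192,.595,.248],get_obs()["orientation"])
print(get_obs()["time_s"])
for n in("top","scene"):
    r=vision.read_camera(n);cv2.imwrite(f"pics/{n}2.png",r["frame"][:,:,::-1]);np.savez(n+"2.npz",**r)
    s=studs(n,r,z=.061);t,th,e=fit({k:v[0] for k,v in s.items()});print(n,t.round(4),np.degrees(th).round(1),(e*1e3).round(1).tolist())
E
```

```text
b 0.06767662610083094 15.5417
(14.38, np.float64(61.33), [1.3, -0.3, 1.1])
(14.62, np.float64(60.83), [-0.3, -0.1, 4.8])
(14.88, np.float64(60.24), [-1.4, 0.4, 6.6])
('end', np.float64(60.24), [-0.5, -0.8, 6.0])
c 0.06629458039780019 22.35
(21.18, np.float64(61.35), [1.5, -0.3, 1.4])
(21.43, np.float64(60.89), [0.1, 0.2, 3.7])
(21.68, np.float64(60.34), [-0.4, 1.0, 5.2])
('end', np.float64(60.34), [0.3, 0.6, 5.4])
d 0.06700404108083276 29.3417
(28.18, np.float64(61.35), [0.9, -0.0, 1.6])
(28.43, np.float64(60.81), [-0.5, 0.2, 4.2])
(28.68, np.float64(60.18), [-1.1, -0.2, 7.1])
('end', np.float64(60.19), [-1.5, -0.8, 5.9])
32.35
top [0.5863 0.0282] 44.5 [[-0.0, -0.0], [-0.1, 0.0], [-0.2, -0.0], [0.3, 0.0]]
scene [0.586  0.0293] 44.5 [[0.2, 0.1], [0.0, -0.3], [-0.4, 0.0], [0.2, 0.1]]
```

View pics/scene2.png

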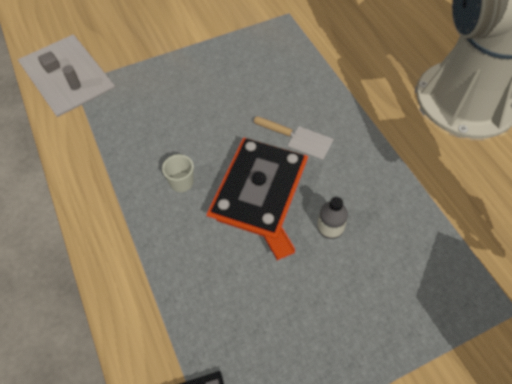

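All four studs are at their stops (residuals agree with a top height of 61 mm). The tank, cup (178,170), bottle (333,217) and scraper (295,138) haven't moved, and the arm is clear.

```bash
python3 -c "
from workcell import hand_in
print(hand_in())"
```

```text
the job is handed in; nothing more can be done
None
```

I pressed all four studs to their stops in the order a, b, c, d, at about 5–7 N each. The tank, bottle, cup and scraper showed no movement in the last pictures, and I handed the job in at about 32 s; it returned no verdict.

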